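# Snug the drain plug, then reopen the feed

## Robot

A 6-joint arm with a two-finger parallel gripper is mounted at the origin on a cart in front of the work surface, level with it; the furniture and walls round the work are solid. World frame = base frame: x ahead of the robot, y to its left, z up, the work surface at z = 0. Lengths are in m, angles in rad, forces in N, time in s.
With the tool pointing down it reaches from about 0.35 to 0.85 m from the base axis. Payload 8.1 kg.
Tool frame: the origin (TCP) lies at the very end of the fingers, on their centre line; the grasp point (between the pads) lies 19 mm behind it; z points along the fingers, y is the direction in which the jaws open and shut (so a half turn about z gives the same grasp; the last joint's range is limited). The gripper opens to 93 mm and grips with 3 to 60 N. Pads are 15 mm wide; open, the fingers measure 128 mm over their backs; the gripper's body (75 mm by 188 mm) begins 65 mm behind the grasp point.
Start: joints at [1.223, 0.13, 1.488, -0, 1.523, -0.085], TCP at [0.156, 0.579, 0.219] pointing down, gripper open.
Joint ranges: [-2.96, 2.96], [-0.89, 2.26], [0.02, 2.5], [-1.34, 4.48], [0, 2.73], [-2.66, 2.66]. Speed limits (rad/s): [2.39, 2.39, 2.79, 3.14, 3.14, 3.14].

## Interface

Orientations are given as a rotation vector (axis times angle).
In Python, from plant import robot gives the robot as it stands.
- The arm moves only by the shell command python3 -m inch 'ROWS' [FORCE]. ROWS is JSON, a list that holds one entry, the list of rows, each a list of 7 numbers: the shift along the tool's x, y, z in cm, then the turn, a rotation vector about the tool's x, y, z in degrees, then the gripper command: -1 is fully open, 1 is shut, values between are in proportion. A call has 1 to 5 rows; each row shifts and turns the commanded pose from where the row before left it, along the tool's axes as they then stand; what a row does not reach is not made up. A row lasts 1/10 s, in which the tool goes at most 50 mm and 8.59 degrees, less where a joint would pass 70% of its speed; a pose out of reach is approached as far as the arm can. A call with a gripper value outside its range is refused whole. The fingers move at their own pace and stop on an object; FORCE is the grip in N (left out, the last holds). Time passes only in rows, so rows that do not move let the fingers close. It gives the time, the measured TCP pose, the force and the opening at its end, in the units of the state.
- robot.read_state(): the state, without advancing time (a new reading comes with each control period).
- robot.read_camera(name): name is "scene" or "side" or "wrist"; returns a dict with "image" (400x640x3 uint8, blue, green, red), "K" (3x3 intrinsics, pixels), "R" (3x3) and "t" (3): a world point X has camera coordinates R X + t; the wrist camera has in their place "tool_from_camera" (4x4, takes a point from camera to tool coordinates, whose origin is the TCP and whose axes are the flange's). Camera axes: x right, y down, z forward; pixel columns grow to the right and rows downward; lengths in m; the calibration is good to about 2 mm. A picture is of the moment at which its call begins: read the wrist's pose just before it. There is no depth.
- robot.close_job(): hands the job in, once; it reports no verdict.
The state is a dict: "t": time; "q": joint angles; "dq": joint speeds; "joint_torque": joint torques, N m; "tool_pos": TCP position; "orientation": TCP orientation; "force": force on the tool from outside, world axes, zero at the start; "wrist_torque": the same for the moment, N m; "opening": finger opening in m.
Only numpy, scipy, OpenCV 4.12 (cv2) and the standard library are available. Lean on these libraries where they do the work, as an engineer would, in place of code of your own. Each camera call takes 0.05 s, during which the arm holds its last target. There are 200 camera calls.

## Task

Turn the brass wing plug on the blue drain manifold clockwise until its taper goes snug: a firm nip of about 0.37 newton metres felt at the plug, at least 0.29 and never more than 0.47, wherever in the turn that comes. Once it is snug, and not before, throw the red-knobbed feed lever on the same manifold right over to its other side to open the feed. Leave the things lying round the manifold where they are.

Things in the scene. Friction and masses are not known exactly. Their poses are not given: they have to be found in the camera images.
- plug_head (a point): Centre of the plug's brass wing, on the turning axis, 29 mm above the port face. The wing is a flat upright bar 44 mm long (x), 12 mm thick (y), 26 mm high (z; from 16 to 42 mm above the port face, on a round neck 16 mm across), the same both ways round. Grasp it from above across its thickness, with some 35 N or more so that it does not slip. Its height does not change noticeably.
- port (a point): Centre of the port face (top of the 38 mm steel boss round the plug), 50 mm above the bench; axes as the manifold's. The plug turns clockwise seen from above, freely against 0.04 N m for 0.7 to 2.2 rad (it differs every time and cannot be seen), so it may have to be let go and taken again. Then the taper bites: torque jumps to 0.25 N m and rises 0.8 N m per rad of further turn.
- plug_shank (a point): Point on the plug's hidden tapered shank, on the turning axis, level with the port face at first. It sinks only while the taper bites, 1.5 mm per radian of bite: 0.075 mm at 0.29 N m, 0.41 mm at 0.47 N m, too little to measure. Torque read once the hand has stopped is 0.05 to 0.08 N m less than while it turned. The plug keeps the tightness reached when it is let go.
- manifold: Blue valve block 74 x 220 mm, its top 46 mm above the bench, on a steel foot plate 104 x 236 x 6 mm, with a brass hose barb at each end; fixed to the bench. Origin on the bench under its centre; y lies along its length. The plug stands at y = +75 mm, the feed lever at y = -75 mm, both at x = 0.
- feed (a joint): Feed lever: a 10 mm steel rod with a red ball knob, on a grey base 70 x 50 mm (25 mm high) on top of the manifold. Hinge along the manifold's y, 68 mm above the bench. 0 rad = closed, leaning 0.5 rad towards the manifold's -x; 1.0 rad = open, leaning 0.5 rad towards +x. It starts at 0 to 0.15 rad and stays where it is left; 1 to 2 N at the knob move it.
- feed_tip (a point): Centre of the lever's red ball knob, 26 mm in diameter, 55 mm from the hinge (105 to 123 mm above the bench).
- timer: Red bench timer 78 x 62 x 17 mm lying on the bench behind the manifold, origin under its centre. Bystander.
- green_cassette: Green tissue cassette with a wax block, 29 x 40 x 12 mm, lying on the bench behind the plug, origin under its centre. Bystander.
- pink_cassette: Pink tissue cassette with a wax block, 29 x 40 x 12 mm, lying on the bench beyond the lever end, origin under its centre. Bystander.
- slides: Stack of glass slides 28 x 77 x 8 mm lying on the bench beyond the plug end, origin under its centre. Bystander.

How it is judged:
On the way, in this order (a step that is already met when the one before it is completed fails the run):
1. the plug is snug: its taper has bitten to at least 0.29 N m (shank sunk 0.075 mm) (z of plug_shank in the frame of port below -7.5e-05 m), for 0.2 s.
2. the feed lever is thrown over to the open side (value of joint feed above 0.85 rad), for 0.2 s.
At the end, for the whole second after the job is handed in: The plug is snug, tightened to at least 0.29 and no more than 0.47 N m (shank sunk 0.075 to 0.41 mm), the feed lever rests past 0.85 of its 1.0 rad towards open, and the timer, both cassettes and the slides are within 30 mm of where they lay (z of plug_shank in the frame of port between -0.00041 and -7.5e-05 m and value of joint feed above 0.85 rad and velocity of joint feed below 0.05 rad/s and distance of each of timer, green_cassette, pink_cassette, slides from where it was at the start of the episode below 0.03 m); the robot touches nothing.
It fails at once if the plug is overtightened: more than 0.47 N m (shank sunk more than 0.41 mm) (z of plug_shank in the frame of port below -0.00041 m).
It fails at once if the feed lever is thrown past halfway before the plug is snug (value of joint feed above 0.5 rad and z of plug_shank in the frame of port above -7.5e-05 m).
It fails at once if the timer, a cassette or the slides are pushed more than 30 mm (distance of any of timer, green_cassette, pink_cassette, slides from where it was at the start of the episode above 0.03 m).
It also fails if it takes over 72 s, if anything falls off the work surface, if the arm or the gripper's body presses on something with over 40 N, if the wrist force passes 120 N, or if a joint passes its speed limit or range.

## Working session

There is one attempt and no reset: what is moved stays moved. The work goes in short steps, Python scripts to look and compute and a shell command to move; the robot and the scene stay as the last step left them, time stands still between calls to the robot, and variables do not carry over. Pictures are saved under pics/ and viewed, about 8 in all and at most 12, crops included, and the job is handed in when it is done.

```bash
ls; mkdir -p pics
python3 - <<'E'
from plant import robot
import cv2,numpy as np
s=robot.read_state();print(s)
for n in("scene","side"):
    c=robot.read_camera(n);cv2.imwrite(f"pics/{n}0.png",c["image"]);np.savez(f"{n}0.npz",**{k:np.array(v) for k,v in c.items()})
    print(n,c["K"],c["R"],c["t"])
E
```

```text
pics
{'t': 0.0, 'q': array([ 1.22260310e+00,  1.31157144e-01,  1.48929680e+00, -1.43046784e-06,
        1.52296903e+00, -8.54377672e-02]), 'dq': array([ 6.85189833e-04,  3.91221003e-04, -6.86592876e-05, -1.61103021e-03,
       -2.37318603e-03, -1.21580510e-03]), 'joint_torque': array([-2.33260354e-03, -5.59837425e+01, -4.91757274e+01,  7.67346891e-02,
        3.54565296e-02, -1.50091469e-04]), 'tool_pos': array([0.15565153, 0.57887001, 0.21758022]), 'orientation': array([-4.11497360e-01, -3.11412932e+00,  2.80787291e-03]), 'force': array([-0.67484137, -0.52941322, -0.20487191]), 'wrist_torque': array([-0.02232642, -0.02228278, -0.02775474]), 'opening': 0.09312437328516553}
scene [[416.76732464   0.         320.36899838]
 [  0.         416.76732464 203.18490642]
 [  0.           0.           1.        ]] [[-0.87441461 -0.4849555  -0.01473985]
 [-0.34623918  0.64500348 -0.68124073]
 [ 0.33987869 -0.59058334 -0.73191106]] [0.5465161  0.1631671  0.82399786]
side [[428.93426567   0.         331.08951405]
 [  0.         428.93426567 196.88131517]
 [  0.           0.           1.        ]] [[-0.99152449 -0.12841557  0.01971378]
 [-0.08156458  0.49716945 -0.86381118]
 [ 0.10112572 -0.85809789 -0.50342984]] [0.54797133 0.05222894 0.951519  ]
```

View pics/scene0.png

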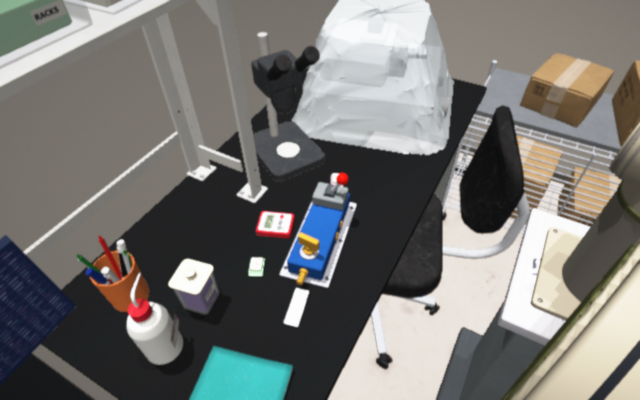

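View pics/side0.png

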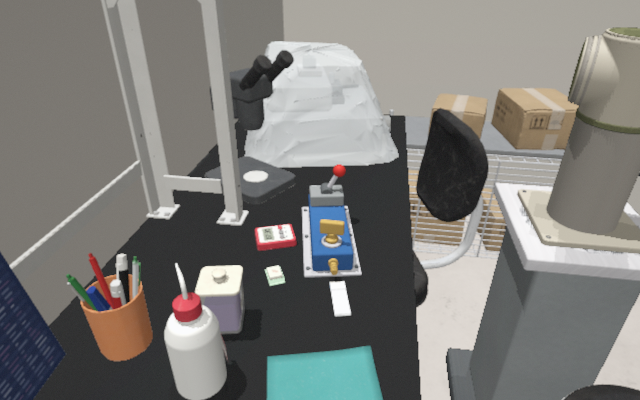

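Scene: the manifold runs from about (335,195) to (310,275), with the wing at (309,243), the red knob at (342,180), the slides at (296,307) and the timer at (275,223). Side: wing at (332,228), knob at (339,171). Next I triangulate these points and get the blue block's axis.

```bash
cat > h.py <<'E'
import numpy as np,cv2
from scipy.spatial.transform import Rotation as Ro
def load(n):
    d=np.load(n);return d["image"],d["K"],d["R"],d["t"]
def ray(K,R,t,p):
    d=R.T@np.linalg.inv(K)@np.array([p[0],p[1],1.]);return -R.T@t,d/np.linalg.norm(d)
def plane(o,d,z): return o+d*(z-o[2])/d[2]
def tri(rs):
    A=sum(np.eye(3)-np.outer(d,d) for o,d in rs);b=sum((np.eye(3)-np.outer(d,d))@o for o,d in rs)
    X=np.linalg.solve(A,b);return X,[np.linalg.norm((np.eye(3)-np.outer(d,d))@(X-o)) for o,d in rs]
def blobs(im,lo,hi,box,amin=15):
    h=cv2.cvtColor(im,cv2.COLOR_BGR2HSV);m=cv2.inRange(h,lo,hi);k=np.zeros_like(m);x0,y0,x1,y1=box;k[y0:y1,x0:x1]=255
    n,l,s,c=cv2.connectedComponentsWithStats(m&k);return [(c[i].round(1),s[i],l==i) for i in range(1,n) if s[i,4]>=amin]
E
python3 - <<'E'
from h import *
rs={}
for n,bk,bw,bb in(("scene",(325,165,360,195),(290,225,325,260),(270,180,370,290)),("side",(325,155,355,185),(315,215,350,243),(295,195,365,275))):
    im,K,R,t=load(n+"0.npz")
    k=blobs(im,(0,150,90),(6,255,255),bk)+blobs(im,(174,150,90),(179,255,255),bk)
    w=blobs(im,(10,100,60),(30,255,255),bw)
    b=blobs(im,(100,120,50),(125,255,255),bb,100)
    for q,name in((k,"knob"),(w,"wing"),(b,"blue")):
        for c,s,m in q: print(n,name,c,s)
        c,s,m=max(q,key=lambda a:a[1][4])
        rs.setdefault(name,[]).append(ray(K,R,t,c))
        if name=="blue":
            pts=cv2.findContours(m.astype(np.uint8),0,2)[0][0]
            box=cv2.approxPolyDP(pts,4,True)[:,0]
            for p in box: print("  ",p,plane(*ray(K,R,t,p),.046).round(3))
            
        if name=="wing": print("   wing@.079",plane(*ray(K,R,t,c),.079).round(4))
for k,v in rs.items(): print(k,tri(v))
E
```

```text
scene knob [342.4 178.1] [337 172  12  13 116]
scene wing [308.4 243.4] [299 233  20  22 283]
   wing@.079 [0.5219 0.2313 0.079 ]
scene blue [318.  238.3] [ 288  193   63   86 2080]
   [349 193] [0.527 0.042 0.046]
   [342 210] [0.517 0.096 0.046]
   [312 205] [0.582 0.114 0.046]
   [301 231] [0.566 0.189 0.046]
   [319 239] [0.522 0.19  0.046]
   [319 253] [0.505 0.221 0.046]
   [311 260] [0.511 0.243 0.046]
   [302 258] [0.529 0.247 0.046]
   [297 240] [0.561 0.214 0.046]
   [288 259] [0.552 0.263 0.046]
   [290 271] [0.533 0.285 0.046]
   [297 273] [0.519 0.282 0.046]
   [303 266] [0.517 0.263 0.046]
   [308 276] [0.497 0.278 0.046]
   [321 278] [0.473 0.27  0.046]
side knob [338.9 170.3] [333 165  13  12 118]
side wing [331.8 229.4] [320 220  24  23 394]
   wing@.079 [0.5226 0.2344 0.079 ]
side blue [329.  238.9] [ 308  195   45   76 1698]
   [308 195] [0.596 0.064 0.046]
   [313 269] [0.544 0.308 0.046]
   [328 269] [0.519 0.304 0.046]
   [330 257] [0.52  0.271 0.046]
   [338 259] [0.506 0.275 0.046]
   [339 269] [0.501 0.301 0.046]
   [351 268] [0.481 0.295 0.046]
   [343 206] [0.516 0.098 0.046]
   [312 207] [0.579 0.112 0.046]
knob (array([0.52963116, 0.07242816, 0.11589107]), [np.float64(0.0003868472588153732), np.float64(0.0003868472588153273)])
wing (array([0.52327893, 0.22906153, 0.07539125]), [np.float64(9.948772413218185e-05), np.float64(9.94877241321362e-05)])
blue (array([0.53723593, 0.16592154, 0.00947185]), [np.float64(0.002159000648151447), np.float64(0.0021590006481515536)])
```

```bash
python3 - <<'E'
from h import *
from plant import robot
c=robot.read_camera("wrist");print(c["K"],c["tool_from_camera"].round(3))
im,K,R,t=load("scene0.npz")
for p in((255,190),(200,172),(292,160)): print(p,plane(*ray(K,R,t,p),0).round(3))
print(-R.T@t)
E
python3 -m inch '[[[-4.05,-2.2,0,0,0,-2.5,-1],[-4.05,-2.2,0,0,0,-2.5,-1],[-4.05,-2.2,0,0,0,-2.5,-1],[-4.05,-2.2,0,0,0,-2.5,-1],[-4.05,-2.2,0,0,0,-2.5,-1]]]'
python3 -c "
from plant import robot
print(robot.read_state())"
```

```text
[[281.20552383   0.         316.94759858]
 [  0.         281.20552383 203.5203172 ]
 [  0.           0.           1.        ]] [[-0.    -0.965 -0.263  0.073]
 [ 1.    -0.    -0.001  0.   ]
 [ 0.    -0.263  0.965 -0.166]
 [ 0.     0.     0.     1.   ]]
(255, 190) [ 0.752  0.101 -0.   ]
(200, 172) [0.914 0.114 0.   ]
(292, 160) [ 0.73  -0.037  0.   ]
[0.25431719 0.64643204 0.72230479]
t: 0.65
tool_pos: [0.3366, 0.4346, 0.2185]
orientation: [-0.067, -3.141, 0.0]
force: [1.0, 1.0, -0.6]
opening: 0.0933
{'t': 0.65, 'q': array([ 8.18435839e-01, -5.13071841e-03,  1.62966694e+00, -6.80268066e-06,
        1.51723508e+00, -7.09913999e-01]), 'dq': array([-8.38332938e-01,  5.00058743e-02, -4.98318527e-02,  1.56554835e-05,
       -3.24394320e-03, -1.26099916e+00]), 'joint_torque': array([ 5.39243236e+00, -5.03697896e+01, -4.78546286e+01, -5.41095505e-03,
        4.74350620e-01,  2.66072229e+00]), 'tool_pos': array([0.33664828, 0.43458081, 0.21850173]), 'orientation': array([-6.66667863e-02, -3.14077095e+00,  2.16015981e-04]), 'force': array([ 1.04880986,  1.0094751 , -0.62980001]), 'wrist_torque': array([ 0.00119846, -0.0416984 ,  0.0389864 ]), 'opening': 0.09330478061644512}
```

```bash
python3 -m inch '[[[-3.5,-2.9,0,0,0,-2.5,-1],[-3.5,-2.9,0,0,0,-2.5,-1],[-3.5,-2.9,0,0,0,-2.5,-1],[-3.5,-2.9,0,0,0,-2.5,-1],[-3.0,-2.5,0,0,0,-2.5,-1]]]'
python3 -m inch '[[[0,0,0,0,0,-1.5,-1],[0,0,0,0,0,0,-1],[0,0,0,0,0,0,-1]]]'
python3 - <<'E'
from h import *
from plant import robot
s=robot.read_state();c=robot.read_camera("wrist")
cv2.imwrite("pics/w1.png",c["image"])
T=np.eye(4);T[:3,:3]=Ro.from_rotvec(s["orientation"]).as_matrix();T[:3,3]=s["tool_pos"]
M=np.linalg.inv(T@c["tool_from_camera"])
np.savez("w1.npz",image=c["image"],K=c["K"],R=M[:3,:3],t=M[:3,3]);print(s["q"],s["wrist_torque"])
E
```

```text
t: 1.15
tool_pos: [0.5124, 0.3003, 0.2184]
orientation: [0.274, -3.129, 0.001]
force: [-0.3, -0.0, -0.2]
opening: 0.0933
t: 1.45
tool_pos: [0.51, 0.3027, 0.2183]
orientation: [0.313, -3.125, -0.0]
force: [0.2, 0.9, 0.0]
opening: 0.0929
[ 4.48870037e-01  1.12797574e-01  1.50782974e+00  4.14792030e-04
  1.52183330e+00 -1.32133652e+00] [ 0.0331203  -0.0645628  -0.05131307]
```

View pics/w1.png

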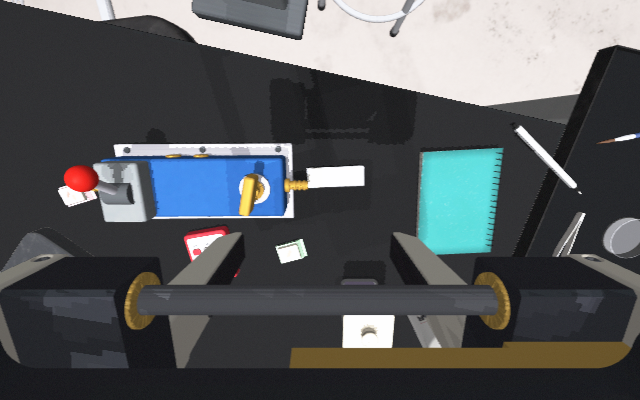

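Wrist view: the blue block runs from (115,155) to (287,217), the wing is near (250,195) and tilted a little, and the knob is at (81,179). The pink cassette is just beyond the knob at (75,195).

Run:
```python
from h import *
im,K,R,t=load("w1.npz")
b=blobs(im,(10,100,50),(32,255,255),(230,165,275,225))
for c,s,m in b: print(c,s)
c,s,m=max(b,key=lambda a:a[1][4])
h=cv2.cvtColor(im,cv2.COLOR_BGR2HSV)
k=cv2.minAreaRect(np.argwhere(m)[:,::-1].astype(np.float32));print(k,[plane(*ray(K,R,t,p),.092).round(4) for p in cv2.boxPoints(k)],plane(*ray(K,R,t,c),.085))
kb=blobs(im,(0,150,90),(6,255,255),(55,160,110,200))+blobs(im,(174,150,90),(179,255,255),(55,160,110,200))
for c2,s2,_ in kb: print("knob",c2,s2,plane(*ray(K,R,t,c2),.116))
bl=max(blobs(im,(100,120,50),(125,255,255),(90,140,300,230),100),key=lambda a:a[1][4])
r=cv2.minAreaRect(np.argwhere(bl[2])[:,::-1].astype(np.float32));print([plane(*ray(K,R,t,p),.046).round(4) for p in cv2.boxPoints(r)])
cv2.imwrite("pics/w1c.png",cv2.resize(im[140:230,50:310],None,fx=3,fy=3,interpolation=cv2.INTER_CUBIC))
```

```text
[249.9 193.6] [239 174  25  42 637]
((251.82432556152344, 195.05406188964844), (20.71427345275879, 42.25053787231445), 9.462322235107422) [array([0.545 , 0.2225, 0.092 ]), array([0.4982, 0.2239, 0.092 ]), array([0.4976, 0.2454, 0.092 ]), array([0.5445, 0.2448, 0.092 ])] [0.52161828 0.23055379 0.085     ]
knob [ 80.7 178. ] [ 64 165  35  27 721] [0.52992663 0.07461858 0.116     ]
[array([0.5221, 0.0429, 0.046 ]), array([0.4772, 0.2584, 0.046 ]), array([0.5512, 0.2716, 0.046 ]), array([0.5988, 0.0434, 0.046 ])]
```

View pics/w1c.png

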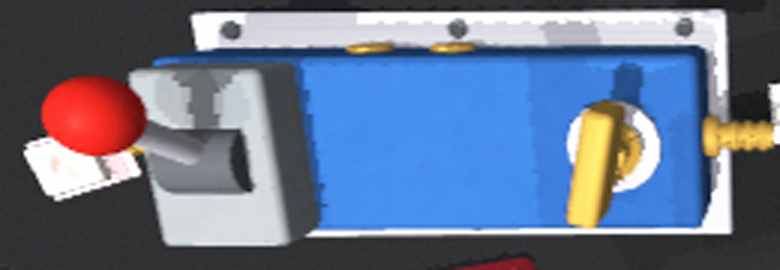

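Run:
```python
from h import *
im,K,R,t=load("w1.npz")
P={n:plane(*ray(K,R,t,(50+x/3,140+y/3)),z) for n,x,y,z in(("TL",588,103,.092),("TR",623,108,.092),("BL",568,222,.092),("BR",600,228,.092),("boss",614,147,.05))}
for n,v in P.items(): print(n,v.round(4))
print("ctr",sum(P[k] for k in("TL","TR","BL","BR"))/4)
u=P["TL"]-P["BL"]+P["TR"]-P["BR"];print("long",np.linalg.norm(u)/2,np.degrees(np.arctan2(u[1],u[0])))
v=P["TL"]-P["TR"]+P["BL"]-P["BR"];print("thick",np.linalg.norm(v)/2)
from plant import robot
s=robot.read_state();M=Ro.from_rotvec(s["orientation"]).as_matrix();print(s["tool_pos"],"tool x deg",np.degrees(np.arctan2(M[1,0],M[0,0])))
c=np.array([.5225,.2280,.060]);print("delta tool cm",100*M.T@(c-s["tool_pos"]))
```

```text
TL [0.4999 0.2251 0.092 ]
TR [0.4993 0.2373 0.092 ]
BL [0.5445 0.2238 0.092 ]
BR [0.5445 0.2354 0.092 ]
boss [0.5245 0.2287 0.05  ]
ctr [0.52206238 0.23039488 0.092     ]
long 0.04493963051931924 177.9585953512372
thick 0.01195229333308285
[0.50990539 0.30296963 0.21847824] tool x deg -168.53284107382058
delta tool cm [ 0.24688495 -7.6004282  15.84666397]
```

```bash
python3 -m inch '[[[0.15,-3.7,0,0,0,0,-1],[0.12,-3.7,0,0,0,0,-1],[0,0,2,0,0,6.8,-1],[0,0,3,0,0,6.7,-1],[0,0,3,0,0,0,-1]]]'
python3 -m inch '[[[0,0,1,0,0,0,-1],[0,0,0,0,0,0,-1],[0,0,0,0,0,0,-1]]]'
python3 - <<'E'
from h import *
from plant import robot
s=robot.read_state();c=robot.read_camera("wrist")
cv2.imwrite("pics/w2.png",c["image"])
M=Ro.from_rotvec(s["orientation"]).as_matrix();print(s["tool_pos"],"tool x deg",np.degrees(np.arctan2(M[1,0],M[0,0])),s["wrist_torque"],s["force"])
print("delta tool cm",100*M.T@(np.array([.522,.230,.061])-s["tool_pos"]))
E
```

```text
t: 2.0
tool_pos: [0.5227, 0.2301, 0.1387]
orientation: [0.062, 3.139, 0.001]
force: [0.5, -0.1, -0.3]
opening: 0.093
t: 2.3
tool_pos: [0.5233, 0.2299, 0.1301]
orientation: [0.055, 3.14, 0.001]
force: [0.8, -1.0, 0.6]
opening: 0.0932
[0.52325251 0.22991443 0.13005758] tool x deg 178.0090008459754 [ 0.06725009 -0.03545761  0.00340773] [ 0.79401185 -1.01701595  0.61310369]
delta tool cm [1.34820218e-01 4.37027585e-04 6.90558325e+00]
```

View pics/w2.png

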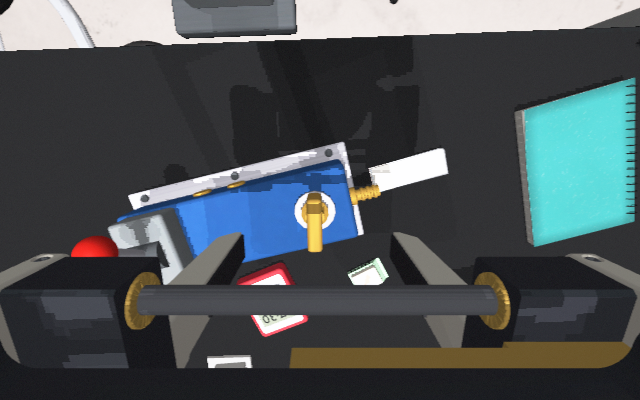

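The wing is upright in the image at col 315 (the tool axis is at col 317), so it is centred and square to the jaws. Next I descend and grip.

```bash
python3 -m inch '[[[0.1,0,2.5,0,0,0,-1],[0,0,2.5,0,0,0,-1],[0,0,1.5,0,0,0,-1],[0,0,0.4,0,0,0,-1],[0,0,0,0,0,0,-1]]]'
python3 -m inch '[[[0,0,0,0,0,0,1],[0,0,0,0,0,0,1],[0,0,0,0,0,0,1],[0,0,0,0,0,0,1],[0,0,0,0,0,0,1]]]' 48
python3 -m inch '[[[0,0,0,0,0,0,1],[0,0,0,0,0,0,1],[0,0,0,0,0,0,1],[0,0,0,0,0,0,1],[0,0,0,0,0,0,1]]]'
cat > st.py <<'E'
from h import *
from plant import robot
s=robot.read_state();M=Ro.from_rotvec(s["orientation"]).as_matrix()
print("yaw",np.degrees(np.arctan2(M[1,0],M[0,0])).round(2),"tau",s["wrist_torque"].round(3),"F",s["force"].round(1),"q6",s["q"][5].round(3),"tq6",s["joint_torque"][5].round(3),"op",round(s["opening"],4))
E
python3 st.py
```

```text
t: 2.85
tool_pos: [0.5221, 0.2293, 0.06]
orientation: [0.056, 3.141, 0.0]
force: [0.0, -0.4, 0.7]
opening: 0.0928
t: 3.35
tool_pos: [0.5221, 0.2292, 0.0599]
orientation: [0.056, 3.141, 0.0]
force: [-0.7, -0.1, -0.5]
opening: 0.0575
t: 3.85
tool_pos: [0.5219, 0.229, 0.0596]
orientation: [-0.056, -3.141, 0.0]
force: [0.1, -6.4, 1.9]
opening: 0.018
yaw 177.95 tau [-1.388  0.034 -0.011] F [ 0.1 -6.4  1.9] q6 -1.211 tq6 -0.012 op 0.018
```

```bash
python3 -m inch '[[[0,0,0,0,0,0,1],[0,0,0,0,0,0,1],[0,0,0,0,0,0,1],[0,0,0,0,0,0,1]]]' ; python3 st.py
```

```text
t: 4.25
tool_pos: [0.5219, 0.228, 0.0596]
orientation: [-0.057, -3.141, 0.003]
force: [0.2, -5.6, 1.9]
opening: 0.014
yaw 177.93 tau [-0.938  0.112 -0.024] F [ 0.2 -5.6  1.9] q6 -1.211 tq6 0.002 op 0.014
```

The wing sits about 2 mm to −y of the tool, because one pad has touched and is pushing. I shift over and let the jaws finish closing.

```bash
python3 -m inch '[[[0,-0.1,0,0,0,0,1],[0,-0.1,0,0,0,0,1],[0,0,0,0,0,0,1],[0,0,0,0,0,0,1],[0,0,0,0,0,0,1]]]' ; python3 st.py
```

```text
t: 4.75
tool_pos: [0.5219, 0.2277, 0.0597]
orientation: [0.056, 3.141, 0.001]
force: [-0.0, 4.8, -1.2]
opening: 0.0138
yaw 177.96 tau [ 0.89   0.004 -0.03 ] F [-0.   4.8 -1.2] q6 -1.214 tq6 0.002 op 0.0138
```

```bash
python3 -m inch '[[[0,0.09,0,0,0,0,1],[0,0,0,0,0,2,1],[0,0,0,0,0,3,1],[0,0,0,0,0,3,1],[0,0,0,0,0,0,1]]]' ; python3 st.py
```

```text
t: 5.25
tool_pos: [0.5219, 0.2281, 0.0597]
orientation: [0.277, 3.129, 0.0]
force: [0.2, 3.1, -0.6]
opening: 0.0143
yaw 169.9 tau [ 0.623 -0.043 -0.037] F [ 0.2  3.1 -0.6] q6 -1.072 tq6 0.95 op 0.0143
```

```bash
python3 -m inch '[[[0,0,0,0,0,3,1],[0,0,0,0,0,3,1],[0,0,0,0,0,2,1],[0,0,0,0,0,0,1]]]' ; python3 st.py
```

```text
t: 5.65
tool_pos: [0.522, 0.2284, 0.0597]
orientation: [0.492, 3.103, 0.001]
force: [0.6, 5.1, -1.5]
opening: 0.0142
yaw 162.0 tau [ 0.972 -0.18  -0.029] F [ 0.6  5.1 -1.5] q6 -0.935 tq6 0.661 op 0.0142
```

```bash
python3 - <<'E'
from h import *
from plant import robot
c=robot.read_camera("wrist");cv2.imwrite("pics/w3.png",c["image"][150:400,120:520])
E
python3 st.py
```

```text
yaw 162.06 tau [ 1.024 -0.179 -0.013] F [ 1.1  4.5 -1.8] q6 -0.936 tq6 0.235 op 0.014
```

View pics/w3.png

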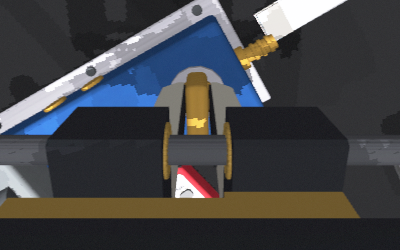

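The wing is held between the fingers at crop col 198, square to them, and has turned with the hand. I carry on in 8° steps and watch the torque.

```bash
python3 -m inch '[[[0,0.08,0,0,0,2,1],[0,0,0,0,0,3,1],[0,0,0,0,0,3,1],[0,0,0,0,0,0,1]]]' ; python3 st.py
```

```text
t: 6.1
tool_pos: [0.5222, 0.2289, 0.0596]
orientation: [0.707, 3.061, 0.0]
force: [1.0, 4.4, -0.6]
opening: 0.0139
yaw 154.01 tau [ 0.707 -0.022 -0.005] F [ 1.   4.4 -0.6] q6 -0.794 tq6 0.951 op 0.0139
```

```bash
python3 -m inch '[[[0,0,0,0,0,3,1],[0,0,0,0,0,3,1],[0,0,0,0,0,2,1],[0,0,0,0,0,0,1]]]' ; python3 st.py
```

```text
t: 6.5
tool_pos: [0.5224, 0.2292, 0.0597]
orientation: [0.917, 3.004, 0.001]
force: [1.5, 5.0, -2.6]
opening: 0.0143
yaw 146.06 tau [ 0.939 -0.294 -0.022] F [ 1.5  5.  -2.6] q6 -0.655 tq6 0.59 op 0.0143
```

```bash
python3 -m inch '[[[0,0.08,0,0,0,2,1],[0,0,0,0,0,3,1],[0,0,0,0,0,3,1],[0,0,0,0,0,0,1]]]' ; python3 st.py
```

```text
t: 6.9
tool_pos: [0.5226, 0.2295, 0.0597]
orientation: [1.125, 2.933, 0.0]
force: [-0.4, 4.0, -1.3]
opening: 0.0141
yaw 138.05 tau [ 0.673 -0.091  0.019] F [-0.4  4.  -1.3] q6 -0.515 tq6 0.95 op 0.0141
```

```bash
python3 -m inch '[[[0,0,0,0,0,3,1],[0,0,0,0,0,3,1],[0,0,0,0,0,2,1],[0,0,0,0,0,0,1],[0,0,0,0,0,0,1]]]' ; python3 st.py
```

```text
t: 7.4
tool_pos: [0.5229, 0.2298, 0.0597]
orientation: [1.324, 2.849, 0.001]
force: [1.2, 4.4, -1.7]
opening: 0.014
yaw 130.16 tau [ 0.908 -0.331  0.014] F [ 1.2  4.4 -1.7] q6 -0.377 tq6 0.038 op 0.014
```

```bash
python3 -m inch '[[[0,0.06,0,0,0,3,1],[0,0,0,0,0,3,1],[0,0,0,0,0,2,1],[0,0,0,0,0,0,1],[0,0,0,0,0,0,1]]]' ; python3 st.py
```

```text
t: 7.9
tool_pos: [0.5232, 0.23, 0.0597]
orientation: [1.52, 2.749, 0.001]
force: [2.3, 5.5, -1.7]
opening: 0.0142
yaw 122.11 tau [ 0.839 -0.383  0.005] F [ 2.3  5.5 -1.7] q6 -0.236 tq6 0.05 op 0.0142
```

```bash
python3 -m inch '[[[0,0.06,0,0,0,3,1],[0,0,0,0,0,3,1],[0,0,0,0,0,2,1],[0,0,0,0,0,0,1],[0,0,0,0,0,0,1]]]' ; python3 st.py
```

```text
t: 8.4
tool_pos: [0.5236, 0.2302, 0.0597]
orientation: [1.709, 2.636, 0.0]
force: [1.1, 4.0, -1.2]
opening: 0.0141
yaw 114.07 tau [ 0.69  -0.219 -0.009] F [ 1.1  4.  -1.2] q6 -0.096 tq6 0.056 op 0.0141
```

```bash
python3 -m inch '[[[0,0.06,0,0,0,3,1],[0,0,0,0,0,3,1],[0,0,0,0,0,2,1],[0,0,0,0,0,0,1],[0,0,0,0,0,0,1]]]' ; python3 st.py
```

```text
t: 8.9
tool_pos: [0.524, 0.2304, 0.0597]
orientation: [-1.889, -2.51, 0.0]
force: [0.4, 4.1, 0.2]
opening: 0.0141
yaw 106.06 tau [ 0.575  0.01  -0.039] F [0.4 4.1 0.2] q6 0.044 tq6 0.055 op 0.0141
```

```bash
python3 -m inch '[[[0,0,0,0,0,3,1],[0,0,0,0,0,3,1],[0,0,0,0,0,2,1],[0,0,0,0,0,0,1],[0,0,0,0,0,0,1]]]' ; python3 st.py
```

```text
t: 9.4
tool_pos: [0.5243, 0.2304, 0.0597]
orientation: [2.06, 2.372, 0.001]
force: [3.0, 3.9, -1.6]
opening: 0.0139
yaw 98.05 tau [ 0.605 -0.395 -0.086] F [ 3.   3.9 -1.6] q6 0.184 tq6 0.06 op 0.0139
```

```bash
cat >> st.py <<'E'
a=[]
for i in range(4):
    robot.read_camera("wrist");x=robot.read_state();a.append([x["wrist_torque"][2],x["joint_torque"][5],*x["force"]])
print("avg tz,tq6,F",np.mean(a,0).round(3),"std tz",np.std(a,0)[0].round(3))
E
python3 -m inch '[[[0,0,0,0,0,3,1],[0,0,0,0,0,3,1],[0,0,0,0,0,2,1],[0,0,0,0,0,0,1],[0,0,0,0,0,0,1]]]' ; python3 st.py
```

```text
t: 9.9
tool_pos: [0.5247, 0.2304, 0.0597]
orientation: [2.22, 2.222, 0.001]
force: [3.1, 4.1, -3.1]
opening: 0.0142
yaw 90.03 tau [ 0.658 -0.679 -0.009] F [ 3.1  4.1 -3.1] q6 0.324 tq6 0.036 op 0.0142
avg tz,tq6,F [-0.025 -0.017  3.733  4.069 -3.311] std tz 0.028
```

```bash
python3 -m inch '[[[0.06,0.08,0,0,0,3,1],[0,0,0,0,0,3,1],[0,0,0,0,0,2,1],[0,0,0,0,0,0,1],[0,0,0,0,0,0,1]]]' ; python3 st.py
```

```text
t: 10.6
tool_pos: [0.5251, 0.2306, 0.0597]
orientation: [2.37, 2.061, -0.0]
force: [1.7, -0.2, -1.0]
opening: 0.0142
yaw 82.04 tau [-0.084 -0.394 -0.052] F [ 1.7 -0.2 -1. ] q6 0.464 tq6 0.064 op 0.0142
avg tz,tq6,F [ 1.700e-02 -1.000e-03  2.911e+00 -8.710e-01 -1.243e+00] std tz 0.033
```

```bash
python3 -m inch '[[[0,0.03,0,0,0,3,1],[0,0,0,0,0,3,1],[0,0,0,0,0,2,1],[0,0,0,0,0,0,1],[0,0,0,0,0,0,1]]]' ; python3 st.py
```

```text
t: 11.3
tool_pos: [0.5254, 0.2305, 0.0596]
orientation: [2.508, 1.89, -0.0]
force: [3.9, -3.3, -1.9]
opening: 0.0144
yaw 74.01 tau [-0.605 -0.731 -0.047] F [ 3.9 -3.3 -1.9] q6 0.604 tq6 0.081 op 0.0144
avg tz,tq6,F [-0.005 -0.023  4.281 -2.727 -1.703] std tz 0.033
```

```bash
python3 -m inch '[[[-0.03,0.06,0,0,0,3,1],[0,0,0,0,0,3,1],[0,0,0,0,0,2,1],[0,0,0,0,0,0,1],[0,0,0,0,0,0,1]]]' ; python3 st.py
```

```text
t: 12.0
tool_pos: [0.5258, 0.2304, 0.0597]
orientation: [2.634, 1.712, 0.0]
force: [4.7, -1.5, -1.3]
opening: 0.0141
yaw 66.04 tau [-0.497 -0.784 -0.062] F [ 4.7 -1.5 -1.3] q6 0.742 tq6 0.074 op 0.0141
avg tz,tq6,F [-0.025 -0.015  4.544 -2.304 -1.434] std tz 0.026
```

```bash
python3 -m inch '[[[0,0.06,0,0,0,3,1],[0,0,0,0,0,3,1],[0,0,0,0,0,2,1],[0,0,0,0,0,0,1],[0,0,0,0,0,0,1]]]' ; python3 st.py
```

```text
t: 12.7
tool_pos: [0.5262, 0.2302, 0.0597]
orientation: [2.747, 1.524, -0.0]
force: [3.6, -3.6, -1.5]
opening: 0.0139
yaw 58.03 tau [-0.553 -0.594 -0.03 ] F [ 3.6 -3.6 -1.5] q6 0.881 tq6 0.074 op 0.0139
avg tz,tq6,F [ 0.031 -0.004  3.173 -2.751 -0.816] std tz 0.018
```

```bash
python3 -m inch '[[[0,0.04,0,0,0,3,1],[0,0,0,0,0,3,1],[0,0,0,0,0,2,1],[0,0,0,0,0,0,1],[0,0,0,0,0,0,1]]]' ; python3 st.py
```

```text
t: 13.4
tool_pos: [0.5265, 0.23, 0.0596]
orientation: [2.847, 1.328, -0.0]
force: [3.3, -3.1, -0.2]
opening: 0.0139
yaw 50.03 tau [-0.725 -0.498  0.215] F [ 3.3 -3.1 -0.2] q6 1.02 tq6 0.326 op 0.0139
avg tz,tq6,F [ 0.268  0.245  2.931 -3.626 -0.071] std tz 0.027
```

Bite has come. Stopped torque averages 0.26, so about 0.32–0.34 N m while turning. I add 2.5°, worth about 0.035 N m.

```bash
python3 -m inch '[[[0,0,0,0,0,1.5,1],[0,0,0,0,0,1,1],[0,0,0,0,0,0,1],[0,0,0,0,0,0,1],[0,0,0,0,0,0,1]]]' ; python3 st.py; python3 st.py
```

```text
t: 14.1
tool_pos: [0.5266, 0.2299, 0.0596]
orientation: [2.876, 1.263, -0.0]
force: [3.6, -4.0, 0.4]
opening: 0.0143
yaw 47.39 tau [-0.81  -0.552  0.281] F [ 3.6 -4.   0.4] q6 1.066 tq6 0.275 op 0.0143
avg tz,tq6,F [ 0.265  0.274  3.595 -4.272 -0.081] std tz 0.03
yaw 47.39 tau [-0.841 -0.537  0.265] F [ 3.5 -4.1  0.3] q6 1.066 tq6 0.274 op 0.0142
avg tz,tq6,F [ 0.269  0.274  3.274 -3.822 -0.463] std tz 0.025
```

```bash
python3 -m inch '[[[0,0,0,0,0,1,1],[0,0,0,0,0,1,1],[0,0,0,0,0,0,1],[0,0,0,0,0,0,1],[0,0,0,0,0,0,1]]]' ; python3 st.py; python3 st.py
```

```text
t: 15.0
tool_pos: [0.5267, 0.2299, 0.0597]
orientation: [2.898, 1.212, 0.0]
force: [3.3, -4.5, -0.4]
opening: 0.0142
yaw 45.4 tau [-0.869 -0.596  0.289] F [ 3.3 -4.5 -0.4] q6 1.101 tq6 0.301 op 0.0142
avg tz,tq6,F [ 0.293  0.3    3.517 -4.033 -0.054] std tz 0.015
yaw 45.4 tau [-0.869 -0.594  0.284] F [ 4.1 -4.7 -0.7] q6 1.101 tq6 0.3 op 0.0142
avg tz,tq6,F [ 0.318  0.299  3.531 -4.467 -0.005] std tz 0.042
```

Stopped torque is 0.30, so about 0.36 N m turning: snug. I let go and rise.

```bash
python3 -m inch '[[[0,0,0,0,0,0,0],[0,0,0,0,0,0,0],[0,0,0,0,0,0,0],[0,0,0,0,0,0,0],[0,0,0,0,0,0,0]]]'; python3 -m inch '[[[0,0,-1,0,0,0,0],[0,0,-3,0,0,0,0],[0,0,-4,0,0,0,0],[0,0,-4,0,0,0,1],[0,0,-2,0,0,0,1]]]' 20; python3 -m inch '[[[0,0,0,0,0,8,1],[0,0,0,0,0,8,1],[0,0,0,0,0,8,1],[0,0,0,0,0,8,1],[0,0,0,0,0,1.4,1]]]' ; python3 -m inch '[[[0,0,0,0,0,0,1],[0,0,0,0,0,0,1]]]'
python3 - <<'E'
from h import *
from plant import robot
s=robot.read_state();M=Ro.from_rotvec(s["orientation"]).as_matrix()
print("yaw",np.degrees(np.arctan2(M[1,0],M[0,0])),s["opening"],"delta tool cm",100*M.T@(np.array([.4966,.0683,.108])-s["tool_pos"]))
c=robot.read_camera("side");cv2.imwrite("pics/s4.png",cv2.resize(c["image"][120:320,240:400],None,fx=3,fy=3))
E
```

```text
t: 15.9
tool_pos: [0.5263, 0.2302, 0.0595]
orientation: [-2.898, -1.213, 0.001]
force: [0.2, -0.1, -0.4]
opening: 0.0456
t: 16.4
tool_pos: [0.5282, 0.2307, 0.2052]
orientation: [2.897, 1.213, 0.01]
force: [0.7, -0.3, 0.1]
opening: 0.0349
t: 16.9
tool_pos: [0.5267, 0.2301, 0.2005]
orientation: [-3.125, -0.325, -0.001]
force: [0.2, 0.6, 0.8]
opening: 0.0007
t: 17.1
tool_pos: [0.5266, 0.2301, 0.1999]
orientation: [-3.124, -0.335, -0.0]
force: [0.5, -0.2, -0.4]
opening: 0.0002
yaw 12.224737980395455 0.00024777950058053704 delta tool cm [-6.35997083 15.18009786  9.19050824]
```

View pics/s4.png

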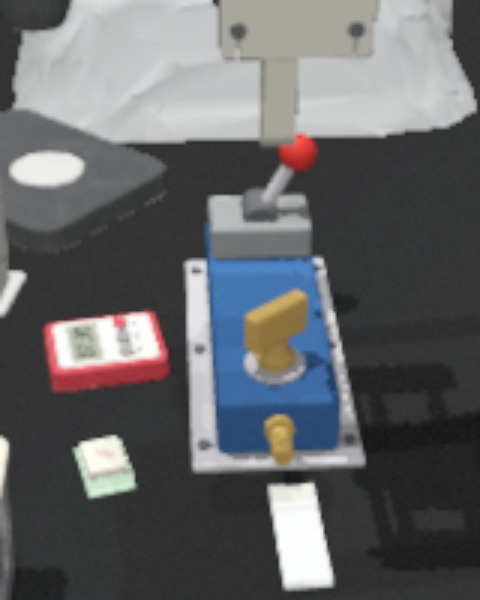

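The wing now stands turned, the lever is still closed (knob at crop 298,152), and the bystanders are untouched. I move to the −x side of the knob and go down.

```bash
python3 -m inch '[[[-1.6,3.8,0,0,0,0,1],[-1.6,3.8,0,0,0,0,1],[-1.6,3.8,0,0,0,0,1],[-1.6,3.8,0,0,0,0,1],[0,0,0,0,0,0,1]]]'; python3 -m inch '[[[0,0,3,0,0,0,1],[0,0,3,0,0,0,1],[0,0,2,0,0,0,1],[0,0,1.2,0,0,0,1],[0,0,0,0,0,0,1]]]'; python3 st.py
python3 - <<'E'
from h import *
from plant import robot
c=robot.read_camera("side");cv2.imwrite("pics/s5.png",cv2.resize(c["image"][100:300,240:420],None,fx=3,fy=3))
E
```

```text
t: 17.65
tool_pos: [0.4951, 0.0641, 0.1998]
orientation: [3.123, 0.326, -0.0]
force: [0.1, 0.1, -0.7]
opening: 0.0005
t: 18.15
tool_pos: [0.4944, 0.0685, 0.1059]
orientation: [-3.124, -0.331, 0.005]
force: [-0.5, 0.8, -0.3]
opening: 0.0005
yaw 12.11 tau [-0.009  0.188  0.015] F [-0.5  0.8 -0.3] q6 1.394 tq6 -0.012 op 0.0005
avg tz,tq6,F [ 0.014 -0.008 -0.508  0.488  0.147] std tz 0.027
```

View pics/s5.png

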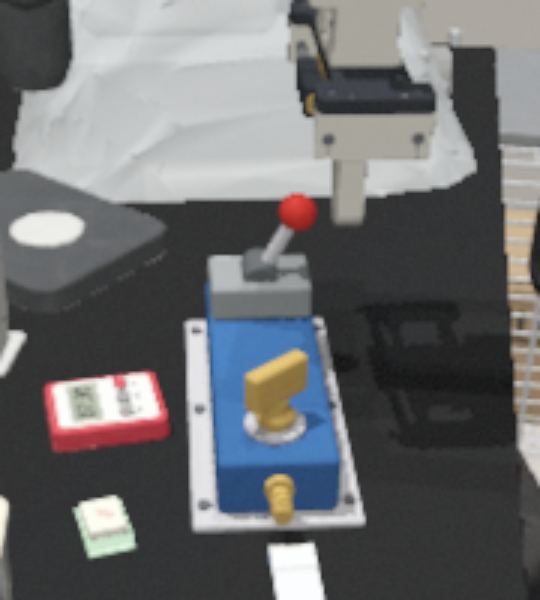

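The fingers (crop 348,220) are on the −x side of the knob (298,212) at its height. Now I push along tool +x.

```bash
python3 -m inch '[[[1,0,0,0,0,0,1],[1,0,0,0,0,0,1],[1,0,0,0,0,0,1],[1,0,0,0,0,0,1],[1,0,0,0,0,0,1]]]';  python3 -m inch '[[[0.7,0,0,0,0,0,1],[0.5,0,0,0,0,0,1],[0.3,0,0,0,0,0,1],[0,0,0,0,0,0,1],[0,0,0,0,0,0,1]]]'; python3 st.py
python3 - <<'E'
from h import *
from plant import robot
c=robot.read_camera("side");cv2.imwrite("pics/s6.png",cv2.resize(c["image"][100:300,240:420],None,fx=3,fy=3))
E
```

```text
t: 18.9
tool_pos: [0.5456, 0.0787, 0.1075]
orientation: [3.124, 0.33, 0.0]
force: [-0.7, -0.8, 1.4]
opening: 0.0007
t: 19.4
tool_pos: [0.5594, 0.0817, 0.1078]
orientation: [-3.124, -0.33, -0.001]
force: [-0.3, 1.0, 0.4]
opening: 0.0005
yaw 12.04 tau [-0.044  0.142 -0.032] F [-0.3  1.   0.4] q6 1.415 tq6 0.003 op 0.0005
avg tz,tq6,F [ 0.009  0.    -0.352  0.268  0.014] std tz 0.019
```

View pics/s6.png

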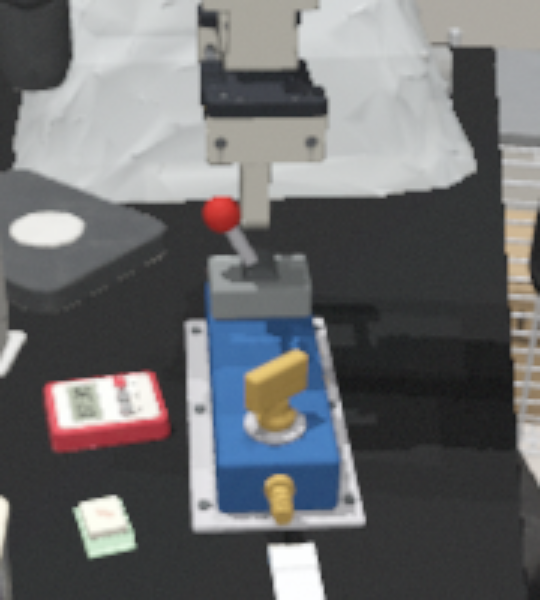

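The knob is now at crop (221,213), over on the open side. I nudge it to the stop and measure the angle.

```bash
python3 -m inch '[[[0.3,0,0,0,0,0,1],[0.2,0,0,0,0,0,1],[0,0,0,0,0,0,1]]]'
cat > k.py <<'E'
from h import *
from plant import robot
rs=[]
for n in("scene","side"):
    c=robot.read_camera(n);bx=(290,150,370,200)
    q=blobs(c["image"],(0,150,90),(6,255,255),bx)+blobs(c["image"],(174,150,90),(179,255,255),bx)
    q=max(q,key=lambda a:a[1][4]);print(n,q[0],q[1]);rs.append(ray(c["K"],c["R"],c["t"],q[0]))
X,e=tri(rs);d=(X-[.52963,.07243,.11589])[:2];print(X,e,"moved",np.linalg.norm(d))
E
python3 st.py; python3 k.py
```

```text
t: 19.95
tool_pos: [0.5606, 0.0819, 0.1075]
orientation: [3.123, 0.329, -0.013]
force: [-21.2, -4.2, 14.9]
opening: 0.0005
yaw 12.04 tau [-0.829  3.768  0.024] F [-21.2  -4.2  14.9] q6 1.416 tq6 0.007 op 0.0005
avg tz,tq6,F [ 1.7000e-02 -1.0000e-03 -2.0626e+01 -4.5080e+00  1.5412e+01] std tz 0.018Traceback (most recent call last):
  File "k.py", line 7, in <module>
    q=max(q,key=lambda a:a[1][4]);print(n,q[0],q[1]);rs.append(ray(c["K"],c["R"],c["t"],q[0]))
ValueError: max() iterable argument is empty
```

It is hard on the stop at 21 N. I back off, rise clear and check.

```bash
python3 -m inch '[[[-1,0,0,0,0,0,1],[-2,0,0,0,0,0,1],[-3,0,0,0,0,0,1],[-3,0,-1,0,0,0,1],[0,0,-4,0,0,0,1]]]'; python3 -m inch '[[[-2,0,-4,0,0,0,1],[-4,0,-1,0,0,0,1],[-4,0,0,0,0,0,1],[0,0,0,0,0,0,1],[0,0,0,0,0,0,1]]]'; python3 st.py; python3 k.py
python3 - <<'E'
from h import *
from plant import robot
c=robot.read_camera("side");cv2.imwrite("pics/s7.png",cv2.resize(c["image"][100:300,240:420],None,fx=3,fy=3))
E
```

```text
t: 20.7
tool_pos: [0.4671, 0.0633, 0.1501]
orientation: [-3.123, -0.329, 0.025]
force: [1.2, 1.1, -0.8]
opening: 0.0011
t: 21.2
tool_pos: [0.3785, 0.0429, 0.2082]
orientation: [3.124, 0.329, 0.005]
force: [0.1, -0.2, 0.1]
opening: 0.0004
yaw 12.02 tau [-0.044  0.113 -0.02 ] F [ 0.1 -0.2  0.1] q6 1.339 tq6 -0.057 op 0.0004
avg tz,tq6,F [-0.015 -0.005  0.202 -0.18   0.521] std tz 0.022
scene [317.9 173.5] [312 167  13  14 132]
side [313.3 170.9] [307 166  13  12 118]
[0.58115673 0.08546473 0.11686659] [np.float64(0.0006760114406957293), np.float64(0.0006760114406957186)] moved 0.05314986148395437
```

View pics/s7.png

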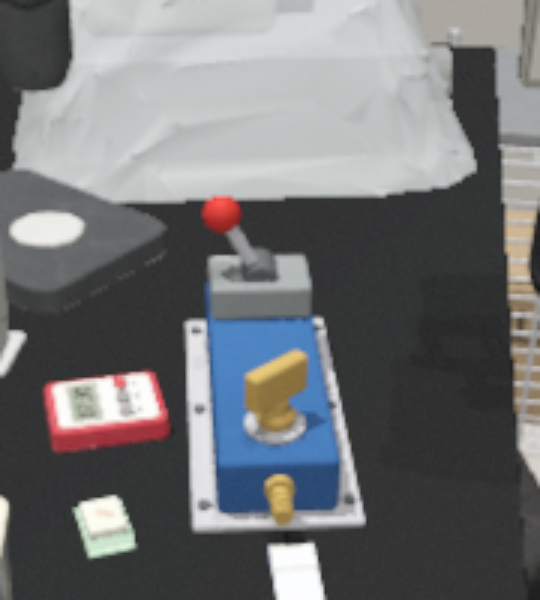

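Knob at crop (221,213). It moved 53 mm, which is the full 1.0 rad throw, and stays there. The wing is as I left it, the bystanders in view are in place, and the arm is clear of everything. Handing in.

```bash
python3 -c "
from plant import robot
robot.close_job()"
```

```text
the job is handed in; nothing more can be done
```

The plug is snug and the feed lever is open, and I handed the job in with about 21 s of the 72 s used. No verdict was reported.

- **Plug:** I turned it about 132° clockwise in a single grasp; the taper bit at about 125°. With the hand stopped, the last two averaged wrist torques were 0.29 and 0.32 N m and the last-joint torque was 0.30 N m. Adding the 0.05–0.08 N m lost on stopping gives about 0.36 N m while turning. That is an estimate; the readings scatter by about 0.03 N m.
- **Feed lever:** I pushed it over after releasing the plug, until it met its stop at about 21 N. After I backed off, the two fixed cameras put the knob 53 mm from where it started, which matches the full 1.0 rad throw, and it stayed there.
- **Bystanders:** The timer, green cassette and the visible part of the slides looked unmoved in the last picture. The pink cassette was hidden in that view and I did not check it at the end, though the fingers stayed about 10 cm above the bench there.
- **Small disagreements:** My first estimate of the wing was about 2 mm off, so side forces of 4–5 N showed during the turn until I corrected for them. The gripper read 14 mm on the 12 mm wing, but the wing turned with the hand.

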